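# Fit the shaker plate on the bench mixer's drive studs

## Robot

A 7-joint arm with a two-finger parallel gripper is mounted at the origin on a cart in front of the work surface, level with it; the furniture and walls round the work are solid. World frame = base frame: x ahead of the robot, y to its left, z up, the work surface at z = 0. Lengths are in m, angles in rad, forces in N, time in s.
With the tool pointing down it reaches from about 0.375 to 0.925 m from the base axis. Payload 3.1 kg.
Tool frame: the origin (TCP) lies at the centre of the arm's flange, where the gripper is bolted on; the fingertips stand 173 mm ahead of it and the grasp point (between the pads) lies 155 mm ahead of it; z points along the fingers, y is the line along which they close (so a half turn about z gives the same grasp; the last joint's range is limited). The gripper opens to 85 mm and grips with 20 to 120 N. Pads are 22 mm wide; open, the fingers measure 114 mm over their backs; the gripper's body (76 mm by 85 mm) begins 54 mm behind the grasp point. The pads swing forward as they close: fully open they stand 13 mm farther back than shut.
Start: joints at [1.214, 0.383, 0.044, 1.598, -0.018, 1.161, -0.05], TCP at [0.166, -0.628, 0.405] pointing down, gripper open.
Joint ranges: [-2.61, 2.61], [-0.41, 2.15], [-1.48, 1.57], [0, 2.5], [-1.57, 4.71], [0.05, 1.97], [-2.85, 2.85]. Speed limits (rad/s): [2.79, 2.79, 3.14, 3.14, 3.14, 3.14, 3.14].

## Interface

Orientations are given as a unit quaternion [x, y, z, w].
In Python, from rig import arm, vision gives the robot as it stands.
- The arm moves only by the shell command python3 -m crank 'ROWS' [FORCE]. ROWS is JSON, one flat list of numbers, 7 for each row, row after row: the gripper's target within -1 to 1 (fully open at 1, half-way at 0, shut at -1), then the shift along the tool's x, y, z as a fraction of full scale, then the turn, a rotation vector about the tool's x, y, z as a fraction of full scale. A call has exactly 8 rows; each row is the pose to reach, as a shift and turn from the pose commanded when the call began, along the tool's axes at that moment; what a row does not reach only later rows make up. Full scale, the value 1, is 0.2 m for a shift and 1.5 rad for a turn. A row lasts 1/8 s, in which the tool goes at most 62.5 mm and 10.7 degrees, less where a joint would pass 70% of its speed; a pose out of reach is approached as far as the arm can. A call with a number of a shift or a turn outside -1 to 1 is refused whole. A call with a gripper value outside its range is refused whole. The fingers move at their own pace and stop on an object; FORCE is the grip in N (left out, the last holds). Time passes only in rows, so rows that repeat a pose let the fingers close, or fill a call up. It gives the time, the measured TCP pose, the force, the opening and the grip force at its end, in the units of the state.
- arm.read_state(): the state, without advancing time (a new reading comes with each control period).
- vision.camera(name): name is "side" or "top"; returns a dict with "image" (420x560x3 uint8, red, green, blue), "fx", "fy", "cx", "cy" (pixels), "D" ([k1, k2, p1, p2, k3] as OpenCV has them; the pictures are not rectified), "R" (3x3) and "t" (3): a world point X has camera coordinates R X + t. Camera axes: x right, y down, z forward; pixel columns grow to the right and rows downward; lengths in m; the calibration is good to about 2 mm. A picture is of the moment at which its call begins. There is no depth.
- arm.finish_job(): hands the job in; it is judged then, once.
The state is a dict: "t": time; "joint_positions": joint angles; "dq": joint speeds; "effort": joint torques, N m; "eef_pos": TCP position; "ee_rot": TCP orientation; "force": force on the tool from outside, world axes, zero at the start; "ft_torque": the same for the moment, N m; "grip_width": finger opening in m; "grasp_force": force on a finger pad.
Only numpy, scipy, OpenCV 4.12 (cv2) and the standard library are available. Lean on these libraries where they do the work, as an engineer would, in place of code of your own. Each camera call takes 0.05 s, during which the arm holds its last target. There are 200 camera calls.

## Task

Take the loose square shaker plate by its handle and fit it on the bench mixer: lower it over the centre spigot, turn it until its four holes match the four drive studs, and let it down gently, without forcing it, until it lies flat and fully home on the mixer's head. Then let go of it. Leave the two tape rolls and the pen where they are.

Things in the scene. Friction and masses are not known exactly. Their poses are not given: they have to be found in the camera images.
- plate_mid (a point): Centre of the loose square aluminium shaker plate (116 x 116 mm, 10 mm thick, 0.28 to 0.46 kg), half-way up its 55 mm overall height, so 27.5 mm above its underside. In the middle of its top stands a black bar handle, 56 mm long along the plate's x, 26 mm wide along y, from 10 to 55 mm above the underside. z is the plate's upward normal. Two rubber strips 2 mm high lie near the y edges.
- plate: The same shaker plate; origin at the centre of its underside, z up. Here a blind round bore of 14 mm diameter runs 30 mm up into the handle. Four through holes of 10.5 mm diameter lie on a 70 mm circle at 45, 135, 225 and 315 degrees from the plate's x axis, so it fits in any of four positions a quarter turn apart.
- mixer: Bench mixer, fixed to the worktop: a white box 150 (x) by 164 (y) by 58 mm high, with a control knob and a switch on its -x side and a round aluminium head (98 mm diameter) on top. Origin at the centre of its underside; x and y are those of the housing, not of the head.
- mixer_seat (a point): On the mixer's vertical centre axis, level with the flat top face of its unpressed head, 72 mm above the worktop; its yaw is the housing's, NOT the head's. The head stands at any angle, which is not measured: it must be seen or felt. Home, the plate's underside centre is here (plate_mid 27.5 mm higher); a plate resting on the stud tips stands 12 mm too high.
- spigot_tip (a point): Tip of the head's centre spigot, 26 mm above its face: 12 mm diameter, tapering to 4 mm over the upper 13 mm. Round it on a 70 mm circle stand four drive studs a quarter turn apart, 8 mm diameter, 12 mm high, bevelled at the tips. The head resists turning with about 0.4 N m, more than rubbing on the stud tips gives, but turns if twisted harder.
- mixer_mount (a point): Rubber mount under the head, on the mixer's axis, 58 mm above the worktop. Spring-loaded: the head stays up until pressed down with about 5 N (9 N less its own weight; the plate's weight counts as pressing), then yields 1 mm for each 1.5 N, at most 8 mm, and comes back up. Never press plate and mixer together with more than 40 N.
- tape_roll: Bystander: loose tall upright roll of cream tape, 33 mm diameter, 60 mm high; origin at the centre of its underside.
- pen: Bystander: loose pen, 136 mm long, 10 mm thick, lying on the worktop near its front edge; origin at the middle of its underside.
- short_roll: Bystander: loose short upright roll of cream tape, 33 mm diameter, 34 mm high; origin at the centre of its underside.
Mind the look-alikes: they are no part of the job. What is shaped like the plate but brown or purple is not meant.

How it is judged:
On the way:
1. the plate is lifted and brought over the mixer's head (horizontal distance between plate_mid and mixer_seat below 0.02 m and z of plate_mid in the frame of mixer_seat above 0.036 m), for 0.1 s.
At the end, for the whole second after the job is handed in: The plate lies at rest on the mixer's head with all four studs in its holes: centre within 4 mm of the head's axis, underside within 3 mm of the head's face, level within 0.04 rad; the robot has let go (horizontal distance between plate_mid and mixer_seat below 0.004 m and z of plate_mid in the frame of mixer_seat between 0.024 and 0.0305 m and angle between plate_mid's own z axis and vertical below 0.04 rad and linear speed of plate below 0.01 m/s); the robot touches nothing.
It fails at once if plate and mixer are pressed together with more than 40 N (contact force between plate and mixer above 40 N).
It fails at once if the short tape roll is moved more than 20 mm (distance of short_roll from where it was at the start of the episode above 0.02 m).
It fails at once if the tall tape roll is moved more than 20 mm (distance of tape_roll from where it was at the start of the episode above 0.02 m).
It fails at once if the pen is moved more than 20 mm (distance of pen from where it was at the start of the episode above 0.02 m).
It also fails if it takes over 64 s, if anything falls off the work surface, if the arm or the gripper's body presses on something with over 40 N, if the wrist force passes 120 N, or if a joint passes its speed limit or range.

## Working session

There is one attempt and no reset: what is moved stays moved. The work goes in short steps, Python scripts to look and compute and a shell command to move; the robot and the scene stay as the last step left them, time stands still between calls to the robot, and variables do not carry over. Pictures are saved under pics/ and viewed, at most 10 in all, crops included, and the job is handed in when it is done.

```bash
mkdir -p pics; ls
python3 - <<'E'
from rig import arm, vision
import cv2
s=arm.read_state();print(s)
for n in("top","side"):
    c=vision.camera(n);cv2.imwrite(f"pics/{n}0.png",c["image"][:,:,::-1])
    print(n,{k:(v.tolist() if hasattr(v,'tolist') else v) for k,v in c.items() if k!="image"})
E
```

```text
pics
{'t': 0.0, 'joint_positions': array([ 1.21421799,  0.38382369,  0.04382129,  1.59961384, -0.01791426,
        1.16123457, -0.04991948]), 'dq': array([ 0.00022929, -0.00117642,  0.0006034 ,  0.00026956, -0.00106807,
       -0.00030131,  0.00176836]), 'effort': array([ 1.19627614e-05, -4.33465362e+01,  1.02456808e+00, -2.49516428e+01,
        1.05193173e-02,  1.12624402e-02, -1.72743620e-05]), 'eef_pos': array([ 0.16623013, -0.62785905,  0.40327521]), 'ee_rot': array([ 9.91635760e-01,  1.29060893e-01, -2.35682443e-04, -1.32277539e-03]), 'force': array([-0.88728753,  0.41995382,  0.47095216]), 'ft_torque': array([-0.01086535,  0.01326047, -0.03765439]), 'grasp_force': 0.0, 'grip_width': 0.08503854026045964}
top {'fx': 522.1426812124944, 'fy': 522.1426812124944, 'cx': 275.406533416305, 'cy': 200.49863174770155, 'D': [-0.16097328324319296, 0.0, 0.0, 0.0, 0.0], 'R': [[-0.1308847063241698, -0.9913647621662579, 0.008068580139968686], [-0.91409796321473, 0.11752497527261753, -0.388088641722291], [0.38378914431901007, -0.0581703405715482, -0.9215867317733435]], 't': [-0.17268104729631284, 0.5088636967594434, 1.372914380806637]}
side {'fx': 465.9023477895275, 'fy': 465.9023477895275, 'cx': 280.64033413984805, 'cy': 211.43021673884348, 'D': [0.013982837739396408, 0.0, 0.0, 0.0, 0.0], 'R': [[-0.9991664964920512, -0.03509209012613442, -0.020853237119892898], [-0.008971120435973088, 0.6871346704106305, -0.7264746820900211], [0.039822497233630204, -0.7256820859923813, -0.6868767566192816]], 't': [0.48441225714749353, 0.24298720383960554, 1.2842150243176438]}
```

View pics/top0.png

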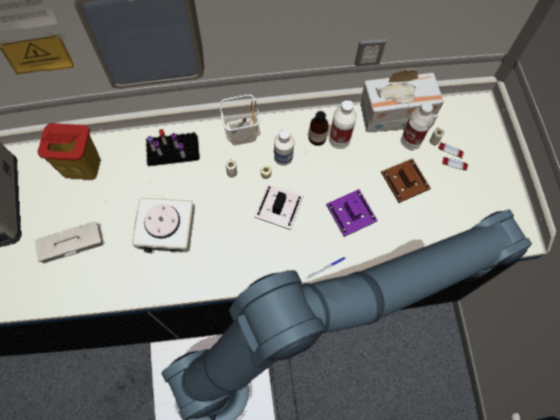

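View pics/side0.png

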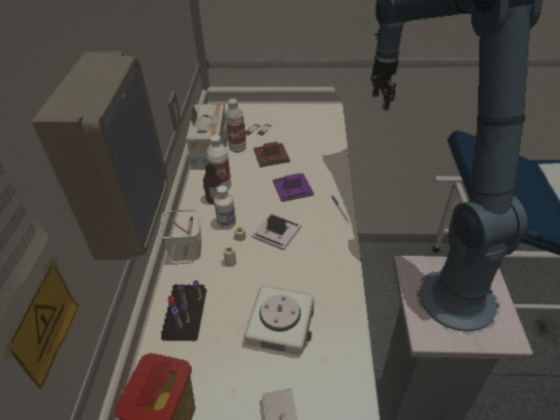

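Candidates in the top view: a silver-white plate with a black handle at (279,206), a purple one at (351,212) and a brown one at (406,180). I choose the aluminium one at (279,206); in the side view it is at (277,230). The mixer is at (162,222) top and (280,318) side. The rolls are at (231,168) and (266,172), and the pen is at (326,267). Next I check the choice in a close crop and measure.

```bash
cat > h.py <<'E'
import numpy as np, cv2
from rig import arm, vision
def K(c): return np.array([[c["fx"],0,c["cx"]],[0,c["fy"],c["cy"]],[0,0,1.]])
def cast(c,px,z):
    p=cv2.undistortPoints(np.array(px,float).reshape(-1,1,2),K(c),np.array(c["D"])).reshape(-1,2)
    R=np.array(c["R"]);t=np.array(c["t"])
    d=np.c_[p,np.ones(len(p))]@R; o=-R.T@t
    return o+d*((z-o[2])/d[:,2])[:,None]
def tri(c1,p1,c2,p2):
    A=[];b=[]
    for c,p in((c1,p1),(c2,p2)):
        a=cast(c,[p],0)[0];e=cast(c,[p],.3)[0];d=(e-a)/np.linalg.norm(e-a);P=np.eye(3)-np.outer(d,d);A.append(P);b.append(P@a)
    return np.linalg.lstsq(np.vstack(A),np.hstack(b),rcond=None)[0]
def proj(c,X):
    R=np.array(c["R"]);return cv2.projectPoints(np.array(X,float).reshape(-1,1,3),cv2.Rodrigues(R)[0],np.array(c["t"]),K(c),np.array(c["D"]))[0].reshape(-1,2)
E
python3 - <<'E'
from h import *
C={n:vision.camera(n) for n in("top","side")}
tiles=[]
for n,boxes in(("top",[(250,180,60),(132,192,64)]),("side",[(246,204,60),(244,282,74)])):
    for x,y,w in boxes:
        tiles.append(cv2.resize(C[n]["image"][y:y+w,x:x+w,::-1],(390,300) if 0 else (298,298),interpolation=cv2.INTER_CUBIC))
cv2.imwrite("pics/crop1.png",np.vstack([np.hstack(tiles[:2]),np.hstack(tiles[2:])]))
# plate: dark handle mask + bright plate mask
for n,(x,y,w,h) in dict(top=(250,180,55,52),side=(246,206,60,45)).items():
    im=C[n]["image"];g=cv2.cvtColor(im,cv2.COLOR_RGB2GRAY);hsv=cv2.cvtColor(im,cv2.COLOR_RGB2HSV)
    sub=g[y:y+h,x:x+w]
    m=(sub<60).astype(np.uint8);k,l,st,ce=cv2.connectedComponentsWithStats(m);i=1+st[1:,4].argmax()
    print(n,"handle",st[i],ce[i]+[x,y])
    cx,cy=(ce[i]).astype(int);print(im[y+cy-6-12:y+cy+18:2, x+cx+14].tolist())
E
```

```text
top handle [ 23  13  12  21 167] [278.67664671 202.97005988]
[[227, 229, 218], [227, 229, 219], [227, 229, 219], [227, 228, 218], [224, 216, 212], [225, 213, 214], [222, 210, 210], [224, 213, 213], [218, 207, 206], [221, 211, 211], [226, 217, 217], [226, 216, 216], [220, 208, 209], [200, 190, 191], [166, 159, 159], [86, 81, 81], [56, 54, 52], [97, 94, 93]]
side handle [ 22  10  18  18 240] [276.2625     224.44583333]
[[159, 152, 137], [159, 151, 137], [160, 152, 139], [158, 151, 138], [160, 151, 138], [158, 151, 135], [160, 153, 139], [146, 139, 128], [82, 76, 72], [135, 126, 121], [151, 141, 135], [153, 143, 136], [155, 145, 138], [152, 141, 135], [153, 142, 136], [151, 141, 135], [137, 128, 123], [113, 105, 99]]
```

View pics/crop1.png

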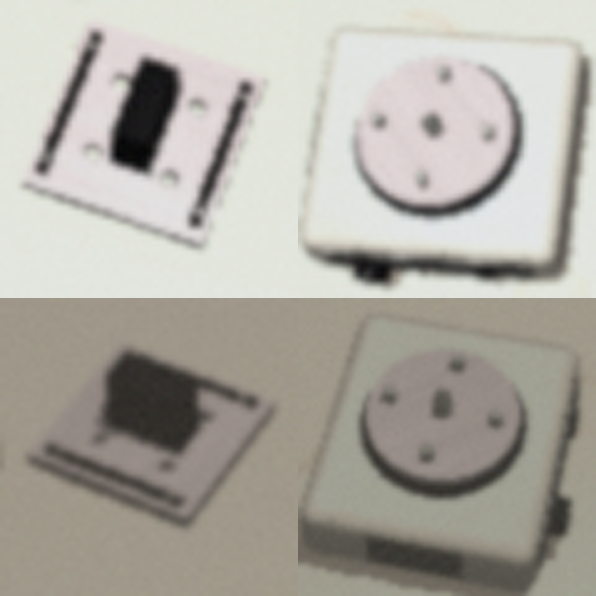

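The crop shows a bare aluminium plate with a black handle and two dark strips, which matches the description. The head is seen with four studs and the spigot: top-view studs near (164,208), (149,218), (173,221) and (159,231). Next I measure precisely.

```bash
cat > meas.py <<'E'
from h import *
C={n:vision.camera(n) for n in("top","side")}
def comps(n,box,thr,S=6):
    x,y,w,h=box;g=cv2.cvtColor(C[n]["image"],cv2.COLOR_RGB2GRAY)[y:y+h,x:x+w]
    g=cv2.resize(g,None,fx=S,fy=S,interpolation=cv2.INTER_CUBIC)
    m=(g<thr).astype(np.uint8);k,l,st,ce=cv2.connectedComponentsWithStats(m)
    return [(st[i],(ce[i]+.5)/S-.5+[x,y],cv2.minAreaRect(np.argwhere(l==i)[:,::-1].astype(np.float32))) for i in range(1,k) if st[i,4]>60]
for n,box,thr in(("top",(252,182,53,49),140),("side",(249,207,55,46),105)):
    for st,ce,r in comps(n,box,thr):
        bp=(cv2.boxPoints(r)+.5)/6-.5+box[:2]
        e=bp if np.linalg.norm(bp[0]-bp[1])<np.linalg.norm(bp[1]-bp[2]) else np.roll(bp,-1,0)
        m=np.array([(e[0]+e[1])/2,(e[2]+e[3])/2]);w=cast(C[n],m,.012);d=w[1]-w[0]
        print(n,st[4],ce.round(1),"c@.012",cast(C[n],ce,.012)[0].round(4),"len",np.linalg.norm(d).round(4),"ang",np.degrees(np.arctan2(d[1],d[0])).round(1)%180)
# head disc
for n,box in(("top",(140,198,45,45)),("side",(255,292,50,48))):
    x,y,w,h=box;im=cv2.resize(C[n]["image"][y:y+h,x:x+w],None,fx=6,fy=6,interpolation=cv2.INTER_CUBIC)
    lab=cv2.cvtColor(im,cv2.COLOR_RGB2LAB);t,m=cv2.threshold(cv2.GaussianBlur(lab[:,:,1],(9,9),0),0,255,cv2.THRESH_OTSU)
    L=lab[:,:,0]
    con=max(cv2.findContours(m,cv2.RETR_EXTERNAL,cv2.CHAIN_APPROX_NONE)[0],key=cv2.contourArea)
    p=(cv2.convexHull(con).reshape(-1,2)+.5)/6-.5+[x,y]
    w3=cast(C[n],p,.072);(c,(a,b),_)=cv2.fitEllipse((w3[:,:2]*1000).astype(np.float32));print(n,"head",c,a,b)
    bh=cv2.morphologyEx(L,cv2.MORPH_BLACKHAT,cv2.getStructuringElement(cv2.MORPH_ELLIPSE,(31,31)))
    k,l,st,ce=cv2.connectedComponentsWithStats((bh>18).astype(np.uint8))
    for i in range(1,k):
        if st[i,4]>40:
            q=(ce[i]+.5)/6-.5+[x,y];X=cast(C[n],q,.078)[0]*1000;v=X[:2]-c
            print("  blob",st[i,4],q.round(1),X.round(1),"r",np.linalg.norm(v).round(1),"ang",np.degrees(np.arctan2(v[1],v[0])).round(1))
E
python3 meas.py
```

```text
top 2678 [263.4 200.2] c@.012 [ 0.5259 -0.2071  0.012 ] len 0.0991 ang 151.8
top 7921 [278.7 202.8] c@.012 [ 0.5118 -0.2517  0.012 ] len 0.0736 ang 156.6
top 2707 [294.1 210.3] c@.012 [ 0.4816 -0.2941  0.012 ] len 0.0995 ang 152.7
side 12509 [277.2 224.6] c@.012 [ 0.5052 -0.273   0.012 ] len 0.1012 ang 166.6
side 2695 [268.4 239.3] c@.012 [ 0.5299 -0.2079  0.012 ] len 0.0997 ang 152.5
side 2019 [267.8 242.6] c@.012 [ 0.5309 -0.1939  0.012 ] len 0.1131 ang 153.0
side 73 [279.2 237.3] c@.012 [ 0.4968 -0.217   0.012 ] len 0.0052 ang 0.9
top head (476.6939697265625, 93.20429229736328) 99.70172882080078 101.10665130615234
  blob 416 [163.1 207.7] [511.9  85.1  78. ] r 36.1 ang -12.9
  blob 8408 [165.5 227.7] [449.6  81.5  78. ] r 29.5 ang -156.6
  blob 383 [149.1 217.7] [486.1 127.1  78. ] r 35.2 ang 74.5
  blob 694 [160.5 218.5] [479.4  94.3  78. ] r 2.9 ang 22.0
  blob 374 [172.7 220.3] [469.5  59.7  78. ] r 34.2 ang -102.1
  blob 383 [158.4 230.3] [444.2 102.   78. ] r 33.6 ang 164.9
side head (482.44244384765625, 97.42466735839844) 99.52596282958984 105.21088409423828
  blob 252 [257.3 294.6] [542.3  51.5  78. ] r 75.4 ang -37.5
  blob 388 [283.  298.4] [474.9  62.   78. ] r 36.2 ang -102.0
  blob 49 [254.8 304. ] [546.5  80.9  78. ] r 66.2 ang -14.5
  blob 361 [266.1 306.4] [517.3  87.7  78. ] r 36.2 ang -15.6
  blob 710 [279.3 308.1] [483.5  92.2  78. ] r 5.4 ang -78.8
  blob 8458 [279.8 322.6] [480.5 134.9  78. ] r 37.5 ang 92.9
  blob 353 [292.5 312.4] [449.6 104.2  78. ] r 33.5 ang 168.3
  blob 359 [275.5 320.9] [491.4 130.1  78. ] r 33.9 ang 74.7
  blob 203 [303.9 337.2] [421.  174.4  78. ] r 98.4 ang 128.6
  blob 290 [258.1 339. ] [531.  181.5  78. ] r 97.1 ang 60.0
```

Relative geometry agrees between the cameras. Plate centre is about (0.505,-0.251), x axis at -27.3°. Head axis is about (0.479,0.094), studs at -13.8° mod 90. I start moving, with the tool turned to the handle.

```bash
cat > go.py <<'E'
import sys,numpy as np
from rig import arm
from scipy.spatial.transform import Rotation as R
# args: x y z yaw(deg of tool x)
x,y,z,yaw=map(float,sys.argv[1:5]);s=arm.read_state()
r=R.from_quat(s["ee_rot"]);T=R.from_euler('z',yaw,degrees=True)*R.from_euler('x',180,degrees=True)
d=r.inv().apply(np.array([x,y,z])-s["eef_pos"])/.2;w=(r.inv()*T).as_rotvec()/1.5
X=r.as_matrix()[:,0]
print("t",round(s["t"],2),"pos",s["eef_pos"].round(4),"yaw",np.degrees(np.arctan2(X[1],X[0])).round(1),"F",s["force"].round(1),"M",s["ft_torque"].round(2),"w",round(s["grip_width"],4),"g",round(s["grasp_force"],1),"j",s["joint_positions"].round(2))
print("shift",d.round(3),"turn",w.round(3))
E
python3 -m crank '[1,0.08,-0.06,0.01,0,0,0.06, 1,0.17,-0.11,0.02,0,0,0.12, 1,0.26,-0.17,0.03,0,0,0.18, 1,0.35,-0.23,0.04,0,0,0.24, 1,0.44,-0.29,0.05,0,0,0.31, 1,0.53,-0.34,0.06,0,0,0.37, 1,0.62,-0.40,0.06,0,0,0.43, 1,0.7,-0.46,0.07,0,0,0.49]' 40; python3 go.py 0.5047 -0.2508 0.33 -27.3
```

```text
t: 1.3
eef_pos: [0.2788, -0.503, 0.3908]
ee_rot: [0.971, -0.237, 0.0, 0.0]
force: [0.4, 1.6, 0.5]
grip_width: 0.0854
grasp_force: 0.0
t 1.3 pos [ 0.2788 -0.503   0.3908] yaw -27.4 F [0.4 1.6 0.5] M [-0.02 -0.    0.04] w 0.0854 g 0.0 j [ 0.93  0.26  0.07  1.8  -0.02  1.09 -1.04]
shift [ 0.422 -1.639  0.304] turn [ 0.    -0.    -0.001]
```

```bash
python3 -m crank '[1,0.02,-0.1,0.02,0,0,0, 1,0.05,-0.2,0.04,0,0,0, 1,0.08,-0.33,0.06,0,0,0, 1,0.11,-0.46,0.08,0,0,0, 1,0.14,-0.57,0.1,0,0,0, 1,0.17,-0.68,0.12,0,0,0, 1,0.19,-0.77,0.14,0,0,0, 1,0.21,-0.82,0.15,0,0,0]' >/dev/null; python3 -m crank '[1,0.02,-0.1,0.02,0,0,0, 1,0.05,-0.2,0.04,0,0,0, 1,0.08,-0.33,0.06,0,0,0, 1,0.11,-0.46,0.08,0,0,0, 1,0.14,-0.57,0.1,0,0,0, 1,0.17,-0.68,0.12,0,0,0, 1,0.19,-0.77,0.14,0,0,0, 1,0.21,-0.82,0.15,0,0,0]' >/dev/null; python3 go.py 0.5047 -0.2508 0.25 -27.3
python3 - <<'E'
from h import *
t=vision.camera("top");s=vision.camera("side")
a=cv2.resize(t["image"][110:250,200:340],(400,400),interpolation=cv2.INTER_CUBIC)
b=cv2.resize(s["image"][130:270,210:350],(400,400),interpolation=cv2.INTER_CUBIC)
cv2.imwrite("pics/hover.png",np.hstack([a,b])[:,:,::-1])
E
```

```text
t 3.3 pos [ 0.5037 -0.2498  0.3303] yaw -27.2 F [ 0.3 -0.  -0.5] M [-0.03  0.02  0.01] w 0.0856 g 0.0 j [ 0.5   0.3  -0.13  1.87  0.05  0.97 -1.7 ]
shift [0.007 0.002 0.402] turn [-0.     0.     0.001]
```

View pics/hover.png

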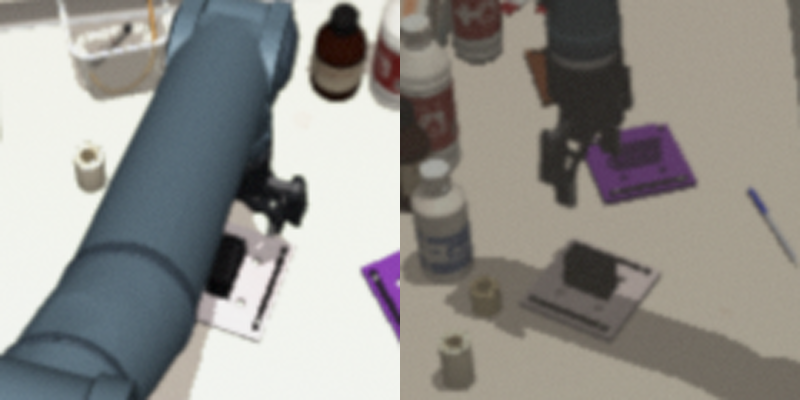

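The gripper hovers above the handle, open and with clear space on all sides. The top view is partly blocked by the forearm. Descending.

```bash
python3 -m crank '[1,0.007,0,0.1,0,0,0, 1,0.007,0,0.22,0,0,0, 1,0.007,0,0.34,0,0,0, 1,0.007,0,0.46,0,0,0, 1,0.007,0,0.56,0,0,0, 1,0.007,0,0.63,0,0,0, 1,0.007,0,0.67,0,0,0, 1,0.007,0,0.685,0,0,0]' >/dev/null; python3 go.py 0.5047 -0.2508 0.193 -27.3
python3 - <<'E'
from h import *
s=vision.camera("side");t=vision.camera("top")
b=cv2.resize(s["image"][180:260,230:330],(500,400),interpolation=cv2.INTER_CUBIC)
cv2.imwrite("pics/low.png",b[:,:,::-1])
E
```

```text
t 4.4 pos [ 0.5044 -0.2515  0.1936] yaw -27.3 F [-1.   0.3 -0.2] M [0.02 0.04 0.01] w 0.0855 g 0.0 j [ 0.48  0.5  -0.11  1.94  0.08  0.7  -1.73]
shift [-0.    -0.004  0.003] turn [ 0. -0. -0.]
```

View pics/low.png

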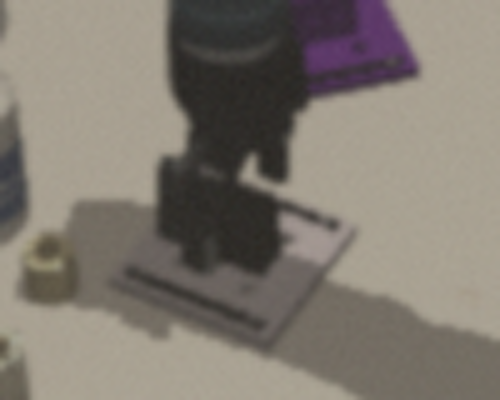

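The side view shows one finger on each side of the handle, about mid-length. Closing.

```bash
python3 -m crank '[-1,0,0,0,0,0,0, -1,0,0,0,0,0,0, -1,0,0,0,0,0,0, -1,0,0,0,0,0,0, -1,0,0,0,0,0,0, -1,0,0,0,0,0,0, -1,0,0,0,0,0,0, -1,0,0,0,0,0,0]' 60 | tail -2; python3 go.py 0.5047 -0.2508 0.193 -27.3;  python3 -m crank '[-1,0,0,-0.03,0,0,0, -1,0,0,-0.1,0,0,0, -1,0,0,-0.22,0,0,0, -1,0,0,-0.34,0,0,0, -1,0,0,-0.46,0,0,0, -1,0,0,-0.56,0,0,0, -1,0,0,-0.62,0,0,0, -1,0,0,-0.65,0,0,0]'|tail -2; python3 go.py 0.4785 0.093 0.323 31.2
```

```text
grip_width: 0.0252
grasp_force: 60.7
t 5.5 pos [ 0.5049 -0.2511  0.1942] yaw -27.3 F [-0.9  1.4  5.2] M [ 0.35 -0.02 -0.05] w 0.0252 g 60.7 j [ 0.48  0.5  -0.11  1.94  0.08  0.71 -1.73]
shift [-0.002 -0.001  0.006] turn [-0.    -0.001  0.   ]
grip_width: 0.0248
grasp_force: 59.7
t 6.5 pos [ 0.5041 -0.2513  0.324 ] yaw -27.3 F [ 0.1  0.3 -4.4] M [-0. -0. -0.] w 0.0248 g 59.7 j [ 0.5   0.31 -0.13  1.88  0.05  0.95 -1.7 ]
shift [-0.903 -1.471  0.005] turn [ 0.     0.    -0.681]
```

```bash
python3 -m crank '[-1,-0.04,-0.07,0,0,0,0, -1,-0.1,-0.16,0,0,0,0, -1,-0.17,-0.27,0,0,0,0, -1,-0.24,-0.39,0,0,0,0, -1,-0.31,-0.51,0,0,0,0, -1,-0.38,-0.61,0,0,0,0, -1,-0.43,-0.69,0,0,0,0, -1,-0.45,-0.735,0,0,0,0]'|tail -1;  python3 -m crank '[-1,-0.04,-0.07,0,0,0,-0.05, -1,-0.1,-0.16,0,0,0,-0.12, -1,-0.17,-0.27,0,0,0,-0.22, -1,-0.24,-0.39,0,0,0,-0.32, -1,-0.31,-0.51,0,0,0,-0.43, -1,-0.38,-0.61,0,0,0,-0.54, -1,-0.43,-0.69,0,0,0,-0.63, -1,-0.45,-0.735,0,0,0,-0.68]'|tail -1; python3 go.py 0.478 0.0935 0.323 31.2;  python3 - <<'E'
from h import *
s=vision.camera("side");t=vision.camera("top")
a=cv2.resize(t["image"][160:260,110:210],(390,390),interpolation=cv2.INTER_CUBIC)
b=cv2.resize(s["image"][250:350,230:330],(390,390),interpolation=cv2.INTER_CUBIC)
cv2.imwrite("pics/over.png",np.hstack([a,b])[:,:,::-1])
E
```

```text
grasp_force: 59.7
grasp_force: 59.7
t 8.5 pos [0.4784 0.0944 0.3234] yaw 31.5 F [ 0.5  0.2 -4.6] M [ 0.01 -0.01 -0.  ] w 0.0254 g 59.7 j [ 0.16  0.21 -0.48  2.04  0.12  0.92 -1.4 ]
shift [-0.004  0.003  0.002] turn [-0.     0.     0.003]
```

View pics/over.png

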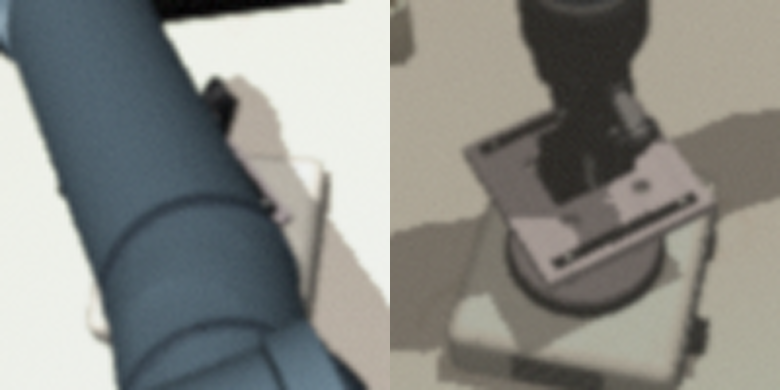

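The side view shows the plate level in the grip above the head, with the near strip running from about (272,317) to (308,301). The top view is blocked by the forearm. I check alignment with the side camera only, relative to its own head estimate of (0.483,0.096).

Run:
```python
from h import *
c=vision.camera("side");s=arm.read_state();zu=s["eef_pos"][2]-.194
x,y,w,h=265,292,50,32;S=6
g=cv2.cvtColor(c["image"],cv2.COLOR_RGB2GRAY)[y:y+h,x:x+w];g=cv2.resize(g,None,fx=S,fy=S,interpolation=cv2.INTER_CUBIC)
for thr in(75,90,100):
  k,l,st,ce=cv2.connectedComponentsWithStats((g<thr).astype(np.uint8))
  for i in range(1,k):
    if st[i,4]<300: continue
    r=cv2.minAreaRect(np.argwhere(l==i)[:,::-1].astype(np.float32));bp=(cv2.boxPoints(r)+.5)/S-.5+[x,y]
    e=bp if np.linalg.norm(bp[0]-bp[1])<np.linalg.norm(bp[1]-bp[2]) else np.roll(bp,-1,0)
    m=np.array([(e[0]+e[1])/2,(e[2]+e[3])/2]);W=cast(c,m,zu+.012);d=W[1]-W[0]
    print(thr,st[i,4],((ce[i]+.5)/S-.5+[x,y]).round(1),"ctr",cast(c,(ce[i]+.5)/S-.5+[x,y],zu+.012)[0].round(4),"len",np.linalg.norm(d).round(4),"ang",np.degrees(np.arctan2(d[1],d[0])).round(1))
```

```text
75 5856 [277.3 295.4] ctr [0.4865 0.0995 0.1414] len 0.0603 ang 1.1
75 2136 [289.3 308.7] ctr [0.4565 0.1376 0.1414] len 0.0733 ang 30.8
75 966 [296.9 319.4] ctr [0.4383 0.1666 0.1414] len 0.0324 ang 62.2
90 6555 [277.1 295.6] ctr [0.487  0.1002 0.1414] len 0.0663 ang -178.9
90 3207 [290.4 308.2] ctr [0.4539 0.1359 0.1414] len 0.0867 ang 30.7
90 485 [311.4 312.9] ctr [0.4043 0.1482 0.1414] len 0.022 ang 81.9
90 1978 [296.6 317.2] ctr [0.439  0.1607 0.1414] len 0.0381 ang 95.0
100 7262 [276.8 295.9] ctr [0.4876 0.1011 0.1414] len 0.0666 ang -178.9
100 4284 [289.1 308.8] ctr [0.457  0.1377 0.1414] len 0.0989 ang 31.1
100 1571 [311.  310.2] ctr [0.4052 0.1406 0.1414] len 0.0589 ang 83.4
100 526 [276.2 305.5] ctr [0.4878 0.1292 0.1414] len 0.0127 ang 1.2
100 5183 [288.6 317.7] ctr [0.4575 0.1625 0.1414] len 0.0999 ang 22.3
```

The strip centre is (0.457,0.138) at 31°, against an expected (0.4575,0.1376). That is aligned to within about 0.5 mm. Lowering onto the spigot.

```bash
python3 -m crank '[-1,0,0.002,0.03,0,0,0.001, -1,0,0.002,0.06,0,0,0.001, -1,0,0.002,0.09,0,0,0.001, -1,0,0.002,0.12,0,0,0.001, -1,0,0.002,0.145,0,0,0.001, -1,0,0.002,0.165,0,0,0.001, -1,0,0.002,0.18,0,0,0.001, -1,0,0.002,0.185,0,0,0.001]'|tail -1; python3 go.py 0.478 0.0935 0.281 31.2;  python3 -m crank '[-1,0,0,0.005,0,0,0, -1,0,0,0.01,0,0,0, -1,0,0,0.015,0,0,0, -1,0,0,0.02,0,0,0, -1,0,0,0.024,0,0,0, -1,0,0,0.027,0,0,0, -1,0,0,0.03,0,0,0, -1,0,0,0.03,0,0,0]'|tail -1; python3 go.py 0.478 0.0935 0.279 31.2
```

```text
grasp_force: 59.7
t 9.65 pos [0.4794 0.0923 0.2865] yaw 31.1 F [-0.9 -0.3 -4.9] M [ 0.    0.02 -0.05] w 0.0254 g 59.7 j [ 0.15  0.27 -0.46  2.06  0.16  0.85 -1.44]
shift [-0.003 -0.009  0.028] turn [-0.     0.    -0.001]
grasp_force: 59.7
t 10.65 pos [0.4794 0.0922 0.2807] yaw 31.1 F [ 0.1 -0.3 -3.3] M [-0.02 -0.   -0.01] w 0.0255 g 59.7 j [ 0.14  0.28 -0.46  2.06  0.16  0.84 -1.44]
shift [-0.003 -0.009  0.008] turn [-0.    -0.    -0.001]
```

```bash
python3 -m crank '[-1,0,0,0.004,0,0,0, -1,0,0,0.008,0,0,0, -1,0,0,0.012,0,0,0, -1,0,0,0.016,0,0,0, -1,0,0,0.018,0,0,0, -1,0,0,0.02,0,0,0, -1,0,0,0.02,0,0,0, -1,0,0,0.02,0,0,0]'|tail -1; python3 go.py 0.479 0.0928 0.266 31.2;  python3 -m crank '[-1,0,0,0.003,0,0,0, -1,0,0,0.006,0,0,0, -1,0,0,0.009,0,0,0, -1,0,0,0.01,0,0,0, -1,0,0,0.01,0,0,0, -1,0,0,0.01,0,0,0, -1,0,0,0.01,0,0,0, -1,0,0,0.01,0,0,0]'|tail -1; python3 go.py 0.479 0.0928 0.266 31.2
```

```text
grasp_force: 59.8
t 11.65 pos [0.4796 0.0924 0.2768] yaw 31.1 F [ 1.   0.4 -4.8] M [ 0.18 -0.33 -0.  ] w 0.0252 g 59.8 j [ 0.14  0.28 -0.46  2.07  0.17  0.83 -1.45]
shift [-0.001 -0.003  0.054] turn [ 0.    -0.001 -0.001]
grasp_force: 59.8
t 12.65 pos [0.4796 0.0924 0.2748] yaw 31.1 F [ 2.7  1.1 -3.1] M [ 0.3  -0.58 -0.04] w 0.0251 g 59.8 j [ 0.14  0.29 -0.46  2.07  0.17  0.82 -1.45]
shift [-0.001 -0.003  0.044] turn [ 0.    -0.    -0.001]
```

Little vertical force, so the studs seem to be entering. The side force of (+2.7,+1.1) N asks for a shift in +x, which I give, and I keep lowering.

```bash
python3 -m crank '[-1,0.002,0,0,0,0,0, -1,0.004,0,0,0,0,0, -1,0.005,0,0,0,0,0, -1,0.005,0,0.003,0,0,0, -1,0.005,0,0.006,0,0,0, -1,0.005,0,0.01,0,0,0, -1,0.005,0,0.01,0,0,0, -1,0.005,0,0.01,0,0,0]'|tail -1; python3 go.py 0.479 0.0928 0.266 31.2
```

```text
grasp_force: 59.7
t 13.65 pos [0.48   0.0927 0.2724] yaw 31.1 F [ 1.7  0.1 -2.8] M [ 0.12 -0.22  0.05] w 0.025 g 59.7 j [ 0.14  0.29 -0.46  2.07  0.17  0.82 -1.45]
shift [-0.004 -0.003  0.032] turn [-0.     0.001 -0.001]
```

Forces stay low and the underside is about 6 mm below the stud tips. Continuing with a bit more +x.

```bash
python3 -m crank '[-1,0.002,0,0.002,0,0,0, -1,0.003,0.001,0.004,0,0,0, -1,0.003,0.001,0.007,0,0,0, -1,0.003,0.001,0.01,0,0,0, -1,0.003,0.001,0.013,0,0,0, -1,0.003,0.001,0.015,0,0,0, -1,0.003,0.001,0.015,0,0,0, -1,0.003,0.001,0.015,0,0,0]'|tail -1; python3 go.py 0.479 0.0928 0.266 31.2
python3 -m crank '[-1,0,0,0.002,0,0,0, -1,0,0,0.004,0,0,0, -1,0,0,0.007,0,0,0, -1,0,0,0.009,0,0,0, -1,0,0,0.01,0,0,0, -1,0,0,0.01,0,0,0, -1,0,0,0.01,0,0,0, -1,0,0,0.01,0,0,0]'|tail -1; python3 go.py 0.479 0.0928 0.266 31.2
```

```text
grasp_force: 59.7
t 14.65 pos [0.4809 0.0929 0.2697] yaw 31.1 F [-0.6 -0.2 -4.1] M [ 0.03 -0.06 -0.02] w 0.0256 g 59.7 j [ 0.14  0.3  -0.46  2.07  0.18  0.81 -1.46]
shift [-0.008 -0.004  0.019] turn [ 0.    -0.    -0.001]
grasp_force: 59.7
t 15.65 pos [0.4809 0.0929 0.2677] yaw 31.1 F [ 0.   0.4 -3.7] M [-0.06 -0.02 -0.01] w 0.0252 g 59.7 j [ 0.14  0.3  -0.46  2.07  0.18  0.81 -1.46]
shift [-0.008 -0.004  0.009] turn [ 0.    -0.    -0.001]
```

```bash
python3 -m crank '[-1,0,0,0.002,0,0,0, -1,0,0,0.004,0,0,0, -1,0,0,0.006,0,0,0, -1,0,0,0.008,0,0,0, -1,0,0,0.008,0,0,0, -1,0,0,0.008,0,0,0, -1,0,0,0.008,0,0,0, -1,0,0,0.008,0,0,0]'|tail -1; python3 go.py 0.479 0.0928 0.266 31.2
python3 -m crank '[-1,0,0,0.001,0,0,0, -1,0,0,0.003,0,0,0, -1,0,0,0.005,0,0,0, -1,0,0,0.005,0,0,0, -1,0,0,0.005,0,0,0, -1,0,0,0.005,0,0,0, -1,0,0,0.005,0,0,0, -1,0,0,0.005,0,0,0]'|tail -1; python3 go.py 0.479 0.0928 0.266 31.2
```

```text
grasp_force: 60.0
t 16.65 pos [0.4809 0.0929 0.2662] yaw 31.1 F [ 0.2 -0.8 -1.9] M [-0.04  0.2   0.04] w 0.0252 g 60.0 j [ 0.13  0.3  -0.46  2.07  0.18  0.81 -1.46]
shift [-0.008 -0.004  0.001] turn [ 0.     0.    -0.002]
grasp_force: 60.4
t 17.65 pos [0.4809 0.0929 0.2651] yaw 31.1 F [-1.6  0.1  1.8] M [-0.09  0.47  0.02] w 0.0254 g 60.4 j [ 0.13  0.3  -0.46  2.07  0.18  0.8  -1.46]
shift [-0.008 -0.004 -0.004] turn [ 0.    -0.    -0.001]
```

The plate meets the face at the expected height (contact about 6 N). Releasing, then retreating straight up.

```bash
python3 -m crank '[-0.2,0,0,0,0,0,0, 0,0,0,0,0,0,0, 0.2,0,0,0,0,0,0, 0.4,0,0,0,0,0,0, 0.7,0,0,0,0,0,0, 1,0,0,0,0,0,0, 1,0,0,0,0,0,0, 1,0,0,0,0,0,0]'|tail -2; python3 -m crank '[1,0,0,-0.03,0,0,0, 1,0,0,-0.08,0,0,0, 1,0,0,-0.18,0,0,0, 1,0,0,-0.3,0,0,0, 1,0,0,-0.44,0,0,0, 1,0,0,-0.58,0,0,0, 1,0,0,-0.68,0,0,0, 1,0,0,-0.75,0,0,0]'|tail -1; python3 go.py 0.479 -0.25 0.41 31.2
```

```text
grip_width: 0.0855
grasp_force: 0.0
grasp_force: 0.0
t 19.65 pos [0.4809 0.0931 0.417 ] yaw 31.1 F [ 0.7 -0.2  0.4] M [-0.01  0.07 -0.06] w 0.0851 g 0.0 j [ 0.19  0.1  -0.49  1.94  0.05  1.12 -1.35]
shift [-0.894  1.464  0.035] turn [ 0.001 -0.001 -0.001]
```

Moving aside to clear the views, then verifying.

```bash
python3 -m crank '[1,-0.06,0.1,0,0,0,0, 1,-0.12,0.2,0,0,0,0, 1,-0.19,0.32,0,0,0,0, 1,-0.26,0.44,0,0,0,0, 1,-0.33,0.56,0,0,0,0, 1,-0.39,0.66,0,0,0,0, 1,-0.44,0.74,0,0,0,0, 1,-0.46,0.76,0,0,0,0]'|tail -1; python3 -m crank '[1,-0.06,0.1,0,0,0,0, 1,-0.12,0.2,0,0,0,0, 1,-0.19,0.32,0,0,0,0, 1,-0.26,0.44,0,0,0,0, 1,-0.33,0.56,0,0,0,0, 1,-0.39,0.66,0,0,0,0, 1,-0.44,0.74,0,0,0,0, 1,-0.46,0.76,0,0,0,0]'|tail -1
python3 - <<'E'
from h import *
s=vision.camera("side");t=vision.camera("top");print(arm.read_state()["t"])
a=cv2.resize(t["image"][180:260,122:202],(395,395),interpolation=cv2.INTER_CUBIC)
b=cv2.resize(s["image"][265:355,235:325],(395,395),interpolation=cv2.INTER_CUBIC)
cv2.imwrite("pics/done.png",np.hstack([a,b])[:,:,::-1])
for c,n,box,thr in((t,"top",(138,190,52,50),140),(s,"side",(250,283,60,52),100)):
    x,y,w,h=box;g=cv2.resize(cv2.cvtColor(c["image"],cv2.COLOR_RGB2GRAY)[y:y+h,x:x+w],None,fx=6,fy=6,interpolation=cv2.INTER_CUBIC)
    k,l,st,ce=cv2.connectedComponentsWithStats((g<thr).astype(np.uint8))
    for i in range(1,k):
        if st[i,4]>800: q=(ce[i]+.5)/6-.5+[x,y];print(n,st[i],q.round(1),cast(c,q,.084)[0].round(4))
E
```

```text
grasp_force: 0.0
grasp_force: 0.0
21.75
top [ 172   51   95  119 1968] [174.1 207.8] [0.5049 0.0524 0.084 ]
top [  69   86  118  139 8281] [159.  215.2] [0.4877 0.0971 0.084 ]
top [   0  153  108  147 2285] [146.  227.9] [0.4538 0.1358 0.084 ]
side [  22   15  203  102 3308] [269.8 293.7] [0.5094 0.0524 0.084 ]
side [   99    45   152   152 15710] [278.7 302.7] [0.4851 0.08   0.084 ]
side [ 129  179  213  112 3788] [288.8 321.8] [0.4583 0.1359 0.084 ]
side [ 140  202  220  110 4154] [296.7 326.4] [0.4387 0.1486 0.084 ]
```

View pics/done.png

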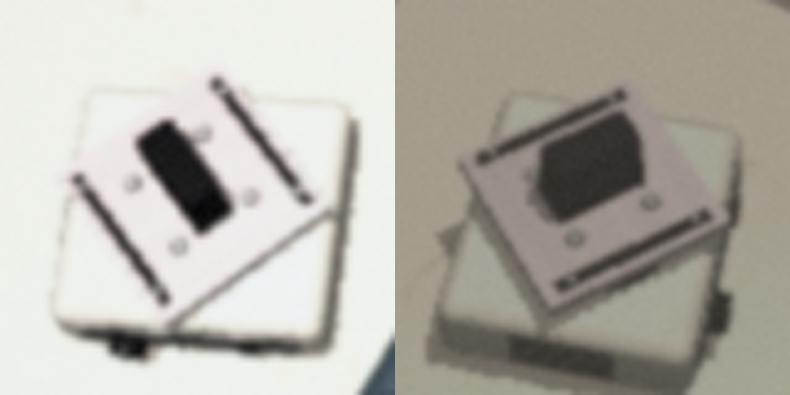

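The plate sits level and centred: strip midpoints are within about 2 mm of each camera's head axis. Bright stud tips fill the holes, e.g. at crop positions (178,246) and (575,238). The gripper is clear, so I hand in.

```bash
python3 -c "
from rig import arm
print(arm.finish_job())"
```

```text
the job is handed in; nothing more can be done
None
```

I fitted the shaker plate on the mixer and let go of it: in the final pictures it lies level and centred, with the studs visible in its holes. I pressed it down with only about 6 N and handed the job in at about 22 s. The hand-in did not report a verdict.

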